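# Wedge the swinging pegboard panel shut

## Robot

A 7-joint arm with a two-finger parallel gripper is mounted at the origin on the work surface. World frame = base frame: x ahead of the robot, y to its left, z up, the work surface at z = 0. Lengths are in m, angles in rad, forces in N, time in s.
With the tool pointing down it reaches from about 0.35 to 0.9 m from the base axis. Payload 8.1 kg.
Tool frame: the origin (TCP) lies on the centre line of the jaws, within the pads' length; the fingertips stand 17 mm ahead of it and the grasp point (between the pads) lies 2 mm behind it; z points along the fingers, y is the direction in which the jaws open and shut (so a half turn about z gives the same grasp; the last joint's range is limited). The gripper opens to 92 mm and grips with 3 to 60 N. Pads are 19 mm wide; open, the fingers measure 130 mm over their backs; the gripper's body (75 mm by 190 mm) begins 47 mm behind the grasp point.
Start: joints at [1.163, 0.434, 0.025, 1.573, -0.012, 1.134, -0.075], TCP at [0.188, -0.596, 0.216] pointing down, gripper open.
Joint ranges: [-2.62, 2.62], [-0.44, 2.09], [-1.27, 1.32], [0.08, 2.57], [-1.32, 4.46], [0.12, 2], [-2.74, 2.74]. Speed limits (rad/s): [2.22, 2.22, 3.01, 3.01, 3.14, 3.14, 3.14].

## Interface

Orientations are given as a rotation vector (axis times angle).
In Python, from cell import arm gives the robot as it stands.
- The arm moves only by the shell command python3 -m creep 'ROWS' [FORCE]. ROWS is JSON, a list that holds one entry, the list of rows, each a list of 7 numbers: the shift along the world's x, y, z in cm, then the turn, a rotation vector about the world's x, y, z in degrees, then the opening, from -1 (shut) to 1 (fully open), so that 0 is half open. In form: [[[tx, ty, tz, ax, ay, az, jaw], ...]]. A call has 1 to 5 rows; each row is the pose to reach, as a shift and turn from the pose commanded when the call began; what a row does not reach only later rows make up. A row lasts 1/10 s, in which the tool goes at most 50 mm and 8.59 degrees, less where a joint would pass 70% of its speed; a pose out of reach is approached as far as the arm can. A call with a gripper value outside its range is refused whole. The fingers move at their own pace and stop on an object; FORCE is the grip in N (left out, the last holds). Time passes only in rows, so rows that repeat a pose let the fingers close. It gives the time, the measured TCP pose, the force and the opening at its end, in the units of the state.
- arm.observe(): the state, without advancing time (a new reading comes with each control period).
- arm.get_image(name): name is "side" or "top"; returns the picture (480x640x3 uint8, red, green, blue); there is no depth.
- arm.camera_model(name): a dict with "vfov" (degrees; the focal length in pixels is half the picture's height over the tangent of half this angle, whatever the lens; pixels are square), "cx", "cy" (the principal point, pixels), "cam_to_world" (4x4, takes a point from camera to world coordinates). Camera axes: x right, y down, z forward; pixel columns grow to the right and rows downward; lengths in m; the calibration is good to about 2 mm. A picture is of the moment at which its call begins. camera_model takes no time and is no camera call.
- arm.sign_off(): hands the job in, once; it reports no verdict.
The state is a dict: "clock": time; "joints": joint angles; "dq": joint speeds; "joint_efforts": joint torques, N m; "position": TCP position; "ee_rot": TCP orientation; "force": force on the tool from outside, world axes, zero at the start; "ft_torque": the same for the moment, N m; "width": opening from 0.0 (shut) to 1.0 (fully open).
Only numpy, scipy, OpenCV 4.12 (cv2) and the standard library are available. Lean on these libraries where they do the work, as an engineer would, in place of code of your own. Each camera call takes 0.05 s, during which the arm holds its last target.

## Task

The little pegboard panel on the ledge swings loose. Shut it against its white frame and wedge it there: take the wooden wedge with the red block and push it, thin end first, under the middle of the panel from the side it swings out to, until it lifts the panel a few millimetres and jams it. Let go and leave the wedge lying flat on the ledge with the panel shut and held up by it.

Things in the scene. Friction and masses are not known exactly. Their poses are not given: they have to be found in the camera images.
- wedge_grip (a point): Centre of the red block (40 mm long in x, 36 wide in y, 56 tall) at the butt of a loose pale wooden wedge, 28 mm above its flat underside. The wedge, 36 mm wide, runs along +x: its top slopes 1 in 4 from 34 mm high at the block's front face (20 mm ahead of this point) to 4 mm at the tip (140 mm ahead). About 110 g. A plain pale bar lies about too: not that.
- sill (a point): Point on the ledge below the middle of the shut panel's front face. x points through the panel, front to back (the wedge's way in), y towards its hinge post, z up. Shut panel: pegboard 10 mm thick, front at x = 0, y -115 to 130 mm, 14 to 240 mm above the ledge; clear below. Upright hinge axis at x = 5, y = 135. White stop post behind y = -142; frame's top rail, behind the panel, to 275 mm.
- panel (a joint): Swing of the pegboard panel about its upright hinge, rad: 0 is shut against its stop; grows, up to 0.9, as the free edge swings out to the front (sill -x). Light friction: it stays where it is left.
- lift (a joint): Height (m) by which the panel, 0.46 kg, is raised on its lift-off hinge: 0 hanging, stop at 0.006; it drops back unless held up. The wedge's slope meets the shut panel's lower front edge with the red block's centre at sill x = -100 mm and gives full lift at -76 mm. Pushing takes about 10 to 17 N; over 17 N it is at the stop.
Not all that is in view belongs to the job. What is shaped like the part that bears wedge_grip but black, blue or pink is not meant.

How it is judged:
By the outcome, as a careful person would: the job done as asked, in the order asked, and still so for the second after the job is handed in, with the robot touching nothing.
It also fails if it takes over 58 s, if anything falls off the work surface, if the arm or the gripper's body presses on something with over 40 N, if the wrist force passes 120 N, or if a joint passes its speed limit or range.

## Working session

There is one attempt and no reset: what is moved stays moved. The work goes in short steps, Python scripts to look and compute and a shell command to move; the robot and the scene stay as the last step left them, time stands still between calls to the robot, and variables do not carry over. Pictures are saved under pics/ and viewed, and the job is handed in when it is done.

```bash
ls; mkdir -p pics
python3 - <<'E'
from cell import arm
import cv2,numpy as np
for n in("side","top"):
    cv2.imwrite(f"pics/{n}0.png",arm.get_image(n)[:,:,::-1])
    m=arm.camera_model(n);print(n,m['vfov'],m['cx'],m['cy'],np.round(m['cam_to_world'],3).tolist(),[k for k in m])
s=arm.observe();print(s)
E
```

```text
pics
side 46.998349987424376 328.9973700815635 243.18753845367982 [[-0.823, -0.311, 0.476, -0.172], [-0.568, 0.458, -0.684, 0.745], [-0.006, -0.833, -0.553, 0.698], [0.0, 0.0, 0.0, 1.0]] ['vfov', 'cx', 'cy', 'cam_to_world']
top 49.047109032176095 321.0855744979993 234.22130677436914 [[-0.02, -0.988, 0.152, 0.21], [-1.0, 0.018, -0.013, -0.04], [0.01, -0.152, -0.988, 1.12], [0.0, 0.0, 0.0, 1.0]] ['vfov', 'cx', 'cy', 'cam_to_world']
{'clock': 0.1, 'joints': array([ 1.16337295,  0.43513069,  0.02494385,  1.57398255, -0.01159427,
        1.13403417, -0.07510335]), 'dq': array([-6.61843168e-04, -1.25849082e-03, -2.50903080e-05, -2.30161153e-03,
       -4.54838077e-04, -5.93654540e-04, -2.07174990e-03]), 'joint_efforts': array([ 3.56596720e-03, -6.69143844e+01,  9.88398939e-01, -3.15153408e+01,
       -6.04574662e-02,  3.72947613e-02, -2.46014946e-05]), 'position': array([ 0.18739849, -0.59574639,  0.2155463 ]), 'ee_rot': array([-3.10383054e+00, -4.76688884e-01,  5.21857623e-04]), 'force': array([ 0.09364638, -0.33559944,  0.00366087]), 'ft_torque': array([-0.02573557, -0.07564418,  0.02887256]), 'width': 0.9995372777354549}
```

View pics/side0.png

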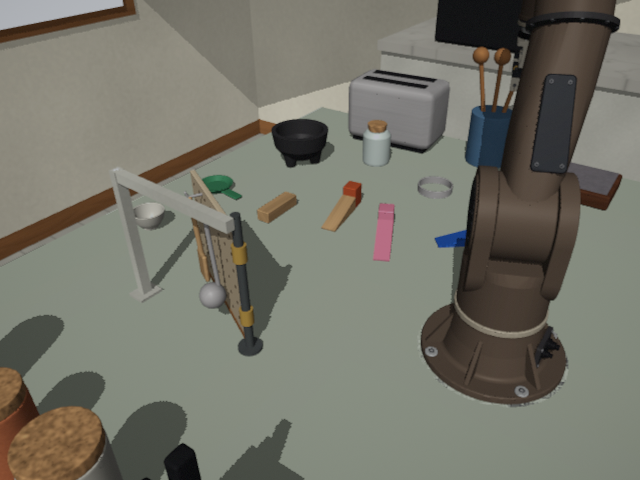

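View pics/top0.png

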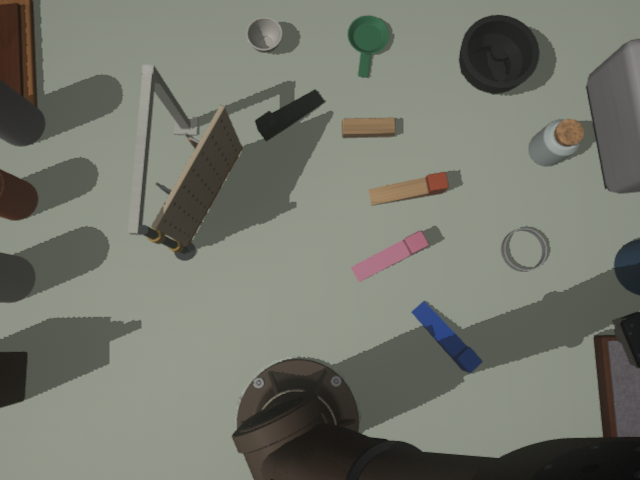

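The side view shows the panel standing open near (215,260), the hinge post at (245,300) and the white frame at (130,230). In the top view, these could be mistaken for the target wedge:
- red-block pale wedge: block (437,183), tip (371,197)
- pale bar: (368,127)
- black wedge: (290,114)
- pink wedge: (392,257)
- blue wedge: (447,337)

I choose the red-block wedge and will check it in close crops.

Run:
```python
import cv2,numpy as np
t=cv2.imread('pics/top0.png');s=cv2.imread('pics/side0.png')
a=cv2.resize(t[50:270,120:260],None,fx=2.7,fy=2.7,interpolation=cv2.INTER_CUBIC)
b=cv2.resize(s[155:365,100:270],None,fx=2.4,fy=2.4,interpolation=cv2.INTER_CUBIC)
h=600;c=np.zeros((600,800,3),np.uint8);c[:a.shape[0],:a.shape[1]]=a;c[:b.shape[0],385:385+b.shape[1]]=b[:,:415];cv2.imwrite('pics/crop1.png',c)
c=cv2.resize(t[150:230,350:470],None,fx=6,fy=6,interpolation=cv2.INTER_CUBIC);cv2.imwrite('pics/crop2.png',c)
```

```text
(no output)
```

View pics/crop1.png

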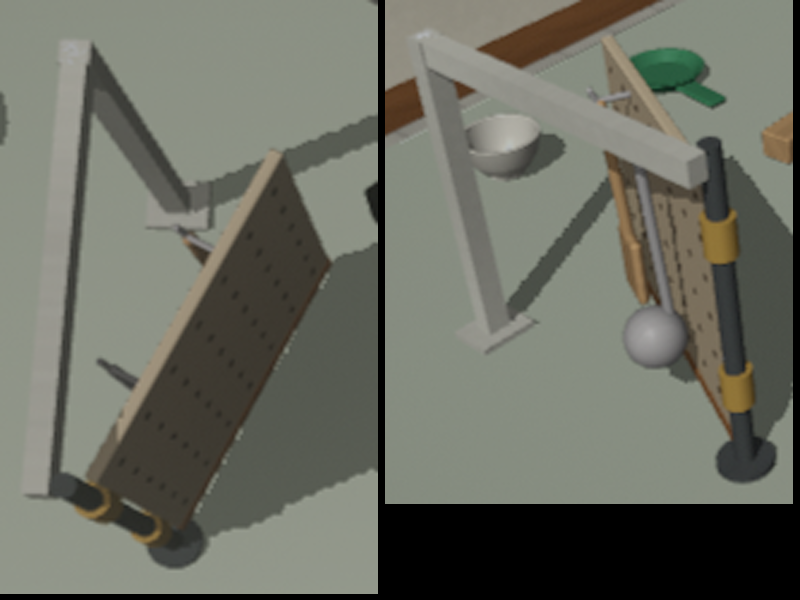

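View pics/crop2.png

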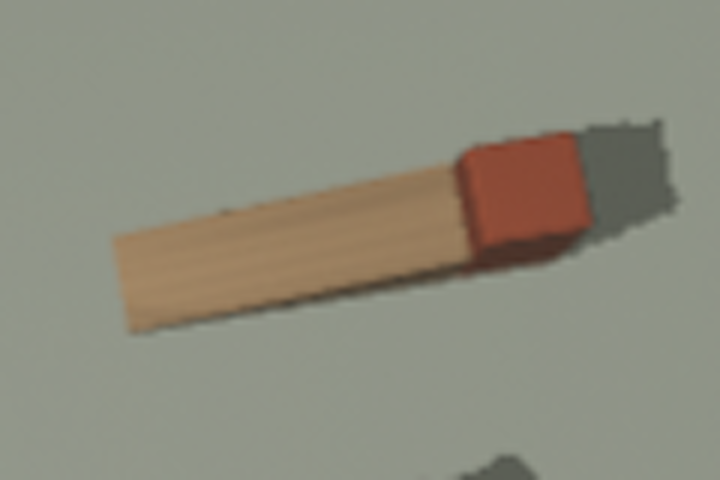

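The close crop confirms it: pale wedge with a red block at (437,183) and its thin end at (371,197). The crop also shows tools hanging on the back of the panel, the hinge base at about (185,250) and the rail's top corners.

```bash
cat > h.py <<'E'
import numpy as np,cv2
from cell import arm
def ray(n,uv):
    m=arm.camera_model(n);f=240/np.tan(np.radians(m['vfov'])/2);T=np.array(m['cam_to_world'])
    return T[:3,3],T[:3,:3]@np.array([(uv[0]-m['cx'])/f,(uv[1]-m['cy'])/f,1.])
def onz(n,uv,z):
    o,d=ray(n,uv);return o+d*(z-o[2])/d[2]
def proj(n,p):
    m=arm.camera_model(n);f=240/np.tan(np.radians(m['vfov'])/2);T=np.array(m['cam_to_world'])
    c=T[:3,:3].T@(np.array(p)-T[:3,3]);return np.array([m['cx']+f*c[0]/c[2],m['cy']+f*c[1]/c[2]])
def red(n,im):
    h=cv2.cvtColor(im,cv2.COLOR_RGB2HSV);return ((h[...,0]<9)|(h[...,0]>174))&(h[...,1]>140)&(h[...,2]>60)
E
python3 - <<'E'
from h import *
np.set_printoptions(precision=4,suppress=True)
c1=lambda x,y:(120+x/2.7,50+y/2.7)
c2=lambda x,y:(100+(x-385)/2.4,155+y/2.4)
for nm,uv,z in [('hinge base',c1(175,541),.003),('hinge post top',c1(64,484),.27),('free top',c1(277,153),.24),('free bot',c1(329,263),.014),('railFR',c1(92,42),.275),('railNR',c1(52,492),.275),('railNL',c1(25,492),.275),('railFL',c1(60,42),.275)]:
    print(nm,onz('top',uv,z)[:2])
for nm,uv,z in [('hinge base',c2(746,458),.003),('rail near front top',c2(706,158),.275),('rail far back',c2(413,38),.275),('railfar front',c2(435,30),.275),('plate corner',c2(537,322),.003),('free top',c2(608,40),.24)]:
    print('S',nm,onz('side',uv,z)[:2])
c=lambda x,y:(350+x/6,150+y/6)
for nm,uv,z in [('tipL',c(115,237),.004),('tipR',c(130,332),.004),('bFL',c(462,155),.056),('bBL',c(578,132),.056),('bBR',c(590,228),.056),('bFR',c(478,250),.056)]:
    print(nm,onz('top',uv,z)[:2])
im=cv2.imread('pics/top0.png')[:,:,::-1]; r=red('top',im)
n,l,st,ce=cv2.connectedComponentsWithStats(r.astype(np.uint8));
for i in range(1,n):
    if st[i,4]>30:print('top',st[i],ce[i])
im=cv2.imread('pics/side0.png')[:,:,::-1]; r=red('side',im)
n,l,st,ce=cv2.connectedComponentsWithStats(r.astype(np.uint8));
for i in range(1,n):
    if st[i,4]>30:print('side',st[i],ce[i])
E
```

```text
hinge base [0.3526 0.2367]
hinge post top [0.3545 0.2382]
free top [0.5751 0.1168]
free bot [0.5749 0.1144]
railFR [0.6361 0.2277]
railNR [0.3489 0.2436]
railNL [0.3492 0.2597]
railFL [0.6364 0.2478]
S hinge base [0.354  0.2369]
S rail near front top [0.3425 0.2526]
S rail far back [0.6328 0.2478]
S railfar front [0.6305 0.2303]
S plate corner [0.6082 0.214 ]
S free top [0.5699 0.1236]
tipL [ 0.4784 -0.1612]
tipR [ 0.4431 -0.1654]
bFL [ 0.493  -0.2773]
bBL [ 0.5005 -0.3182]
bBR [ 0.4662 -0.3204]
bFR [ 0.4591 -0.2811]
top [427 172  21  19 307] [436.8241 181.3355]
side [344 182  17  24 252] [353.1587 190.4603]
```

```bash
python3 -m creep '[[[2.5,4,2.2,0,0,5,-1],[5,8,2.2,0,0,9,-1],[7.5,12,2.2,0,0,14,-1],[10,16,2.2,0,0,18,-1],[12.5,20,2.2,0,0,23,-1]]]' 40
```

```text
clock: 0.6
position: [0.3131, -0.3943, 0.2381]
ee_rot: [-2.946, -1.091, 0.0]
force: [1.5, -0.0, -0.1]
width: 0.614
```

```bash
python3 -m creep '[[[2.5,4,0,0,0,5,-1],[5,8,0,0,0,9,-1],[7.5,12,0,0,0,14,-1],[10,16,0,0,0,18,-1],[12.5,20,0,0,0,23,-1]]]'
```

```text
clock: 1.1
position: [0.438, -0.1945, 0.2382]
ee_rot: [2.67, 1.656, -0.0]
force: [0.7, -0.8, 1.1]
width: 0.184
```

```bash
python3 -m creep '[[[2.5,4,0,0,0,5,-1],[5,8,0,0,0,9,-1],[7.5,12,0,0,0,14,-1],[10,16,0,0,0,18,-1],[12.5,20,0,0,0,23,-1]]]'
```

```text
clock: 1.6
position: [0.5631, 0.0053, 0.238]
ee_rot: [-2.286, -2.155, 0.001]
force: [1.3, -0.1, -0.7]
width: 0.002
```

```bash
python3 -m creep '[[[0,3,0,0,0,0,-1],[0,6,0,0,0,0,-1],[0,8,0,0,0,0,-1],[0,10,0,0,0,0,-1],[0.3,12,0,0,0,0,-1]]]'; python3 -m creep '[[[0,1.5,0,0,0,0,-1],[0,3,0,0,0,0,-1],[0,4.5,0,0,0,0,-1],[0,5.5,0,0,0,0,-1],[0,6.5,0,0,0,0,-1]]]'
```

```text
clock: 2.1
position: [0.565, 0.1246, 0.2379]
ee_rot: [-2.288, -2.152, 0.001]
force: [1.2, -0.9, 0.8]
width: 0.005
clock: 2.6
position: [0.5655, 0.1893, 0.2382]
ee_rot: [2.289, 2.151, -0.0]
force: [-0.2, -0.0, -0.4]
width: 0.003
```

```bash
python3 -m creep '[[[0,0.5,0,0,0,0,-1],[0,1,0,0,0,0,-1],[0,1.5,0,0,0,0,-1],[0,1.8,0,0,0,0,-1],[0,1.8,0,0,0,0,-1]]]'
python3 - <<'E'
from h import *
a=arm.get_image('top')[50:270,120:260,::-1];s=arm.get_image('side')[155:365,100:270,::-1]
c=np.zeros((600,800,3),np.uint8);a=cv2.resize(a,None,fx=2.7,fy=2.7);b=cv2.resize(s,None,fx=2.4,fy=2.4)
c[:a.shape[0],:a.shape[1]]=a;c[:b.shape[0],385:385+b.shape[1]]=b[:,:415];cv2.imwrite('pics/p2.png',c)
print(arm.observe()['force'])
E
```

```text
clock: 3.1
position: [0.5655, 0.2071, 0.2383]
ee_rot: [-2.289, -2.152, -0.0]
force: [-0.5, -0.7, -0.1]
width: 0.006
[0.65692348 0.03748292 0.55290666]
```

View pics/p2.png

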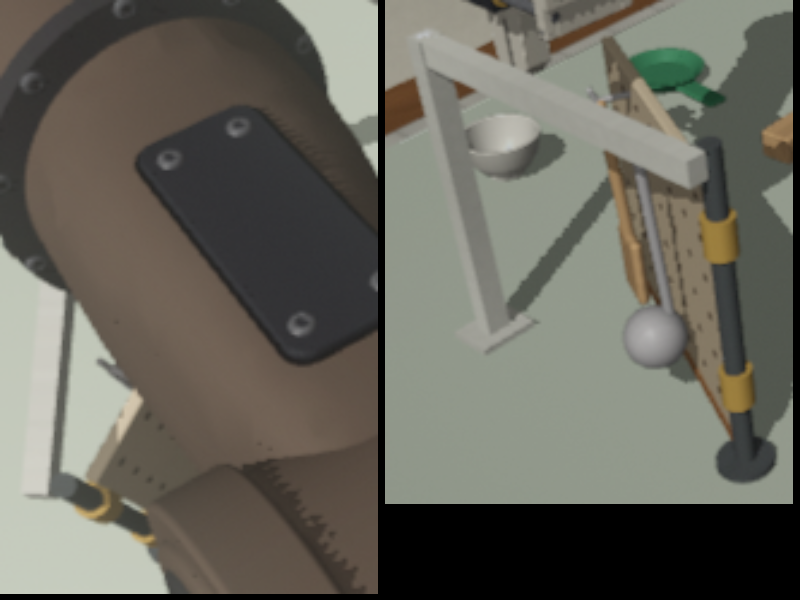

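The panel has not moved and no force built up, so I'll look at the whole side view.

Run:
```python
from h import *
cv2.imwrite('pics/p3.png',arm.get_image('side')[:,:,::-1])
o=arm.observe();p=o['position'];print(p,proj('side',p),proj('side',p-[0,0,.017]),proj('top',p))
```

```text
[0.56563368 0.2064189  0.23820903] [160.14969588 190.53364258] [161.81833757 198.984562  ] [171.49513255 113.00616413]
```

View pics/p3.png

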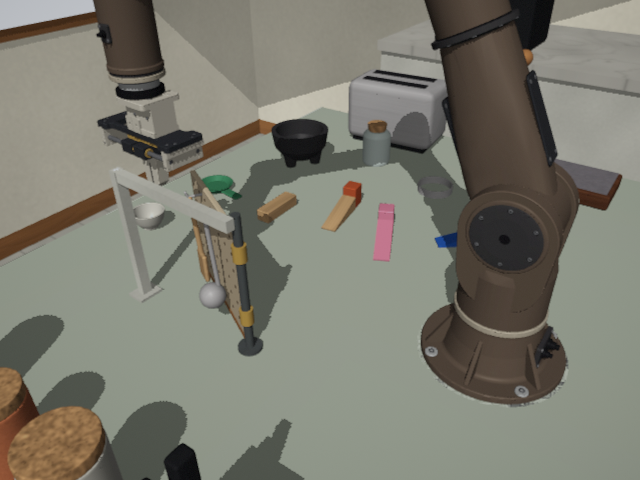

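Run:
```python
from h import *
c1=lambda x,y:(120+x/2.7,50+y/2.7)
c2=lambda x,y:(100+(x-385)/2.4,155+y/2.4)
def tri(a,b):
    o1,d1=ray('top',a);o2,d2=ray('side',b);d1/=np.linalg.norm(d1);d2/=np.linalg.norm(d2)
    A=np.stack([d1,-d2],1);s=np.linalg.lstsq(A,o2-o1,rcond=None)[0];p,q=o1+s[0]*d1,o2+s[1]*d2
    return np.round((p+q)/2,4),round(np.linalg.norm(p-q),4)
print('hinge base',tri(c1(175,541),c2(746,458)))
print('free top',tri(c1(277,153),c2(608,40)))
print('rail NR',tri(c1(52,492),c2(706,158)))
print('rail NL',tri(c1(25,492),c2(693,163)))
print('rail FL',tri(c1(60,42),c2(413,38)))
print('plate corner',tri(c1(148,226),c2(487,350)), tri(c1(212,226),c2(537,322)))
im=cv2.imread('pics/p3.png')[150:215,100:260];cv2.imwrite('pics/p4.png',cv2.resize(im,None,fx=5,fy=5))
```

```text
hinge base (array([0.3531, 0.237 , 0.0034]), np.float64(0.0013))
free top (array([0.577 , 0.1176, 0.2356]), np.float64(0.0))
rail NR (array([0.3499, 0.2456, 0.2689]), np.float64(0.0001))
rail NL (array([0.3486, 0.2596, 0.2732]), np.float64(0.0023))
rail FL (array([0.6357, 0.2471, 0.2745]), np.float64(0.0023))
plate corner (array([0.6119, 0.2633, 0.0044]), np.float64(0.0001)) (array([ 0.6122,  0.2118, -0.    ]), np.float64(0.0011))
```

View pics/p4.png

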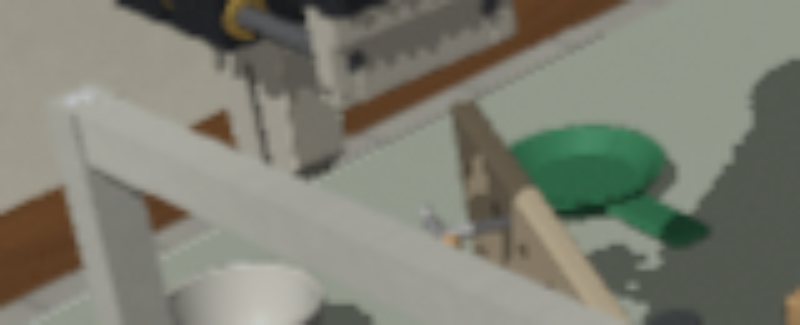

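```bash
python3 -m creep '[[[0,0,3,0,0,0,-1],[0,-5,3,0,0,0,-1],[0,-10,3,0,0,0,-1],[0,-15,3,0,0,0,-1],[0,-18,3,0,0,0,-1]]]';python3 - <<'E'
from h import *
im=arm.get_image('side')[:,:,::-1]
o=arm.observe();p=o['position'];q=proj('side',p);print(p,q,proj('side',p-[0,0,.017]))
im=im.copy();cv2.imwrite('pics/p5.png',cv2.resize(im[60:240,100:300],None,fx=3.3,fy=3.3))
E
```

```text
clock: 3.75
position: [0.5654, 0.0215, 0.2682]
ee_rot: [2.293, 2.145, -0.002]
force: [0.1, 0.2, 0.4]
width: 0.008
[0.56569276 0.0165518  0.2679672 ] [232.42149481 139.28174943] [233.29765555 147.29907983]
```

View pics/p5.png

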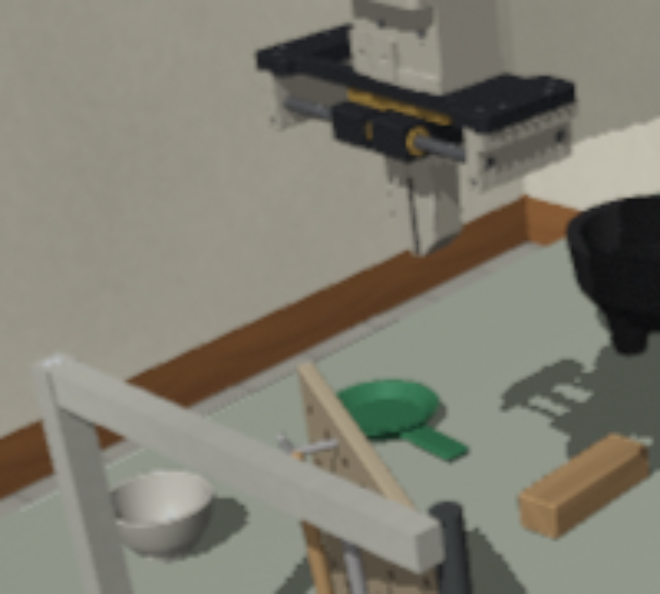

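Run:
```python
from h import *
im=arm.get_image('top')[:,:,::-1]
cv2.imwrite('pics/p6.png',im)
p=arm.observe()['position'];print(proj('top',p))
```

```text
[276.71453559 104.61015135]
```

View pics/p6.png

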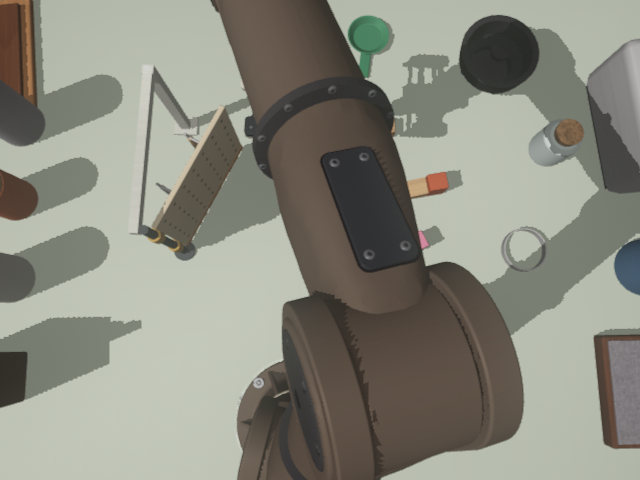

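```bash
python3 -m creep '[[[0,-2,-4,0,0,0,-1],[0,-4,-8,0,0,0,-1],[0,-6,-12,0,0,0,-1],[0,-6,-15,0,0,0,-1],[0,-6,-15,0,0,0,-1]]]';python3 - <<'E'
from h import *
im=arm.get_image('side')[:,:,::-1]
o=arm.observe();p=o['position'];q=proj('side',p);print(p,q,proj('side',p-[0,0,.017]))
im=im.copy();cv2.imwrite('pics/p7.png',cv2.resize(im[60:260,160:400],None,fx=3.3,fy=3))
im=arm.get_image('top')[:,:,::-1];cv2.imwrite('pics/p7t.png',im)
E
```

```text
clock: 4.35
position: [0.5626, -0.0336, 0.1145]
ee_rot: [-2.286, -2.148, 0.008]
force: [-0.8, -0.1, 0.1]
width: 0.003
[ 0.56434401 -0.03255081  0.1171505 ] [255.45103224 196.8066804 ] [256.06450618 203.60859913]
```

View pics/p7.png

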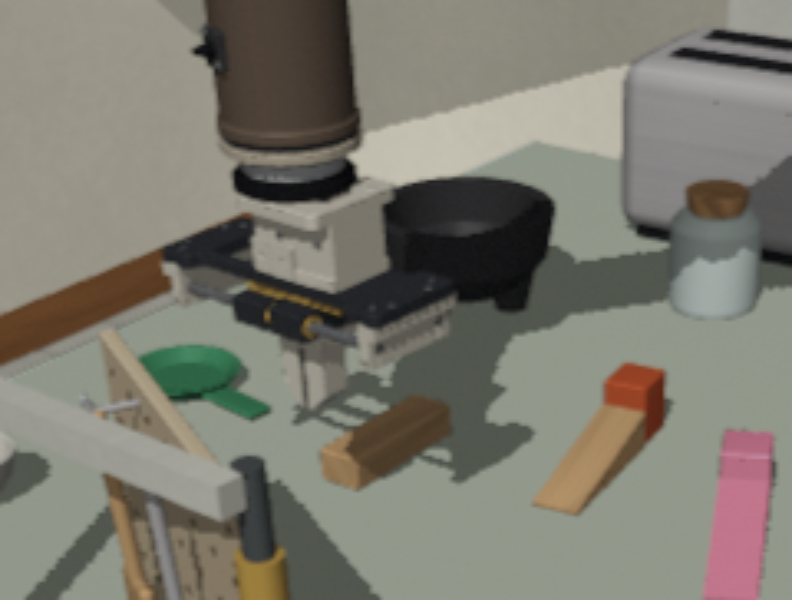

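Run:
```python
from h import *
cc=lambda x,y:(160+x/3.3,60+y/3)
c=lambda x,y:(350+x/6,150+y/6)
# wedge corners from top -> predict side px, compare with seen
for nm,uv,z,s in [('tipL',c(115,237),.004,(535,503)),('tipR',c(130,332),.004,(578,512)),('bFL',c(462,155),.056,(606,385)),('bBL',c(578,132),.056,(622,364)),('bBR',c(590,228),.056,(664,372)),('bFR',c(478,250),.056,(644,394))]:
    print(nm,proj('side',onz('top',uv,z)).round(1),np.round(cc(*s),1))
```

```text
tipL [322.3 226.7] [322.1 227.7]
tipR [335.6 230.4] [335.2 230.7]
bFL [344.2 186.8] [343.6 188.3]
bBL [350.6 179.7] [348.5 181.3]
bBR [362.5 182.9] [361.2 184. ]
bFR [356.6 189.8] [355.2 191.3]
```

View pics/p7t.png

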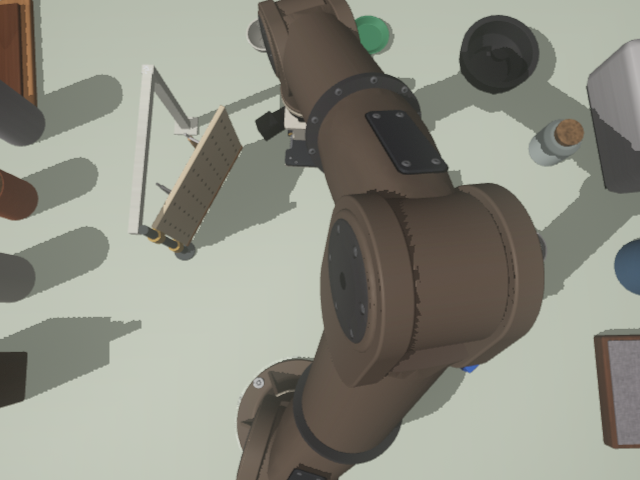

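```bash
python3 -m creep '[[[-4,1,0,0,0,0,-1],[-8,2,0,0,0,0,-1],[-11.5,3,-2,0,0,0,-1],[-11.5,3,-5,0,0,0,-1],[-11.5,3,-7.5,0,0,0,-1]]]';python3 -m creep '[[[0,0,-0.7,0,0,0,-1],[0,0,-1.0,0,0,0,-1],[0,0,-1.2,0,0,0,-1],[0,0,-1.4,0,0,0,-1],[0,0,-1.5,0,0,0,-1]]]';python3 - <<'E'
from h import *
im=arm.get_image('side')[:,:,::-1]
o=arm.observe();p=o['position'];q=proj('side',p);print(p,q,proj('side',p-[0,0,.017]),o['force'],o['ft_torque'])
cv2.imwrite('pics/p8.png',cv2.resize(im[120:320,160:400],None,fx=3.3,fy=3))
E
```

```text
clock: 4.95
position: [0.452, -0.002, 0.045]
ee_rot: [2.284, 2.151, 0.006]
force: [0.3, -0.2, 0.9]
width: 0.008
clock: 5.45
position: [0.4512, -0.0032, 0.0288]
ee_rot: [2.288, 2.151, 0.001]
force: [0.6, -1.0, -0.2]
width: 0.005
[ 0.45100525 -0.00324909  0.02861988] [289.99353853 253.13023703] [290.34635365 259.62903365] [ 0.70317165 -0.52189678  0.17263756] [ 0.00536226 -0.0689689   0.03192137]
```

View pics/p8.png

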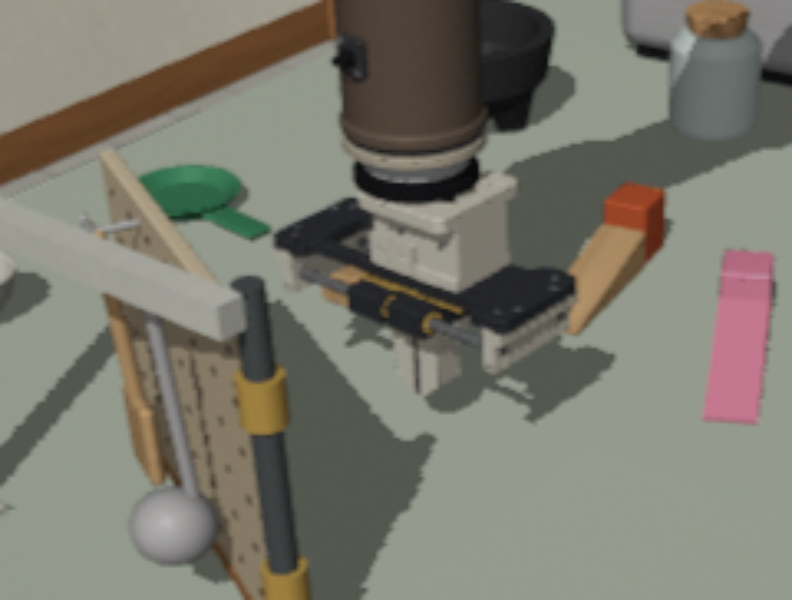

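```bash
python3 -m creep '[[[0,0,-0.2,0,0,0,-1],[0,0,-0.4,0,0,0,-1],[0,0,-0.6,0,0,0,-1],[0,0,-0.8,0,0,0,-1],[0,0,-0.9,0,0,0,-1]]]';python3 -m creep '[[[0,0,-0.1,0,0,0,-1],[0,0,-0.2,0,0,0,-1],[0,0,-0.3,0,0,0,-1]]]'
```

```text
clock: 6.0
position: [0.4504, -0.0032, 0.019]
ee_rot: [-2.289, -2.152, 0.0]
force: [-1.2, -0.1, -0.1]
width: 0.005
clock: 6.3
position: [0.4506, -0.0032, 0.0162]
ee_rot: [2.289, 2.152, 0.0]
force: [-0.1, 0.1, 0.2]
width: 0.006
```

```bash
python3 -m creep '[[[0,0,-0.2,0,0,0,-1],[0,0,-0.4,0,0,0,-1]]]';python3 -m creep '[[[0,0,-0.2,0,0,0,-1],[0,0,-0.4,0,0,0,-1]]]'
python3 - <<'E'
from h import *
im=arm.get_image('side')[:,:,::-1]
o=arm.observe();p=o['position'];q=proj('side',p);print(p,q,o['joint_efforts'])
cv2.imwrite('pics/p9.png',cv2.resize(im[200:290,230:350],None,fx=6,fy=6))
E
```

```text
clock: 6.5
position: [0.4506, -0.0032, 0.0121]
ee_rot: [2.289, 2.152, 0.0]
force: [-0.7, 0.1, 0.4]
width: 0.009
clock: 6.7
position: [0.4505, -0.0032, 0.008]
ee_rot: [-2.289, -2.152, 0.0]
force: [0.2, -0.4, -0.3]
width: 0.007
[ 0.45040353 -0.00324308  0.00781562] [290.64319166 261.16164643] [ 1.11063736e-02 -5.55785143e+01 -5.14804199e+00 -1.65749216e+01
 -8.35622451e-02  4.93231486e-02  5.16368612e-02]
```

View pics/p9.png

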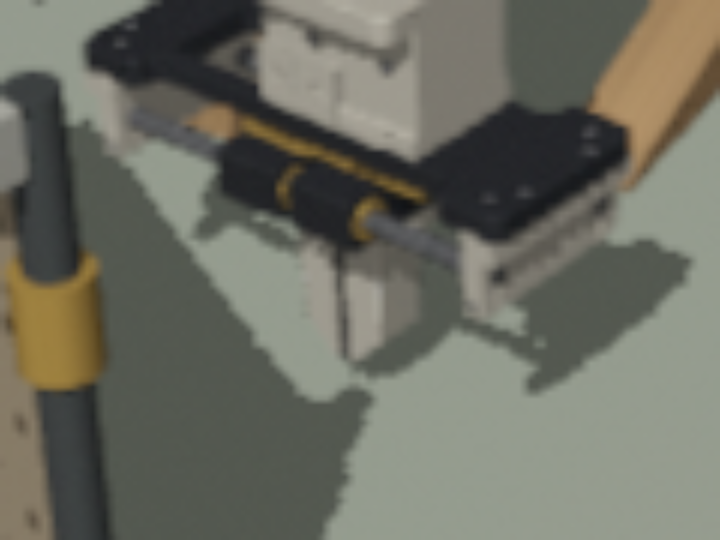

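```bash
python3 -m creep '[[[0,0,-0.2,0,0,0,-1],[0,0,-0.3,0,0,0,-1]]]';python3 -m creep '[[[0,0,-0.1,0,0,0,-1],[0,0,-0.2,0,0,0,-1]]]'
```

```text
clock: 6.95
position: [0.4505, -0.0032, 0.0051]
ee_rot: [2.289, 2.152, -0.0]
force: [0.1, -0.3, 0.3]
width: 0.001
clock: 7.15
position: [0.4506, -0.0032, 0.0032]
ee_rot: [2.289, 2.152, 0.0]
force: [0.0, 0.2, -0.3]
width: 0.003
```

```bash
python3 -m creep '[[[0,0,-0.1,0,0,0,-1],[0,0,-0.2,0,0,0,-1]]]';python3 -m creep '[[[0,0,-0.1,0,0,0,-1],[0,0,-0.2,0,0,0,-1]]]';python3 -m creep '[[[0,0,-0.1,0,0,0,-1],[0,0,-0.2,0,0,0,-1]]]'
```

```text
clock: 7.35
position: [0.4506, -0.0032, 0.0012]
ee_rot: [2.289, 2.152, 0.0]
force: [1.1, -0.2, 0.2]
width: 0.006
clock: 7.55
position: [0.4506, -0.0032, -0.0008]
ee_rot: [2.289, 2.152, 0.0]
force: [-0.0, -0.1, -0.6]
width: 0.007
clock: 7.75
position: [0.4505, -0.0032, -0.0028]
ee_rot: [2.289, 2.152, -0.0]
force: [-0.6, -0.3, -0.5]
width: 0.003
```

```bash
python3 -m creep '[[[0,0,-0.1,0,0,0,-1],[0,0,-0.2,0,0,0,-1]]]';python3 - <<'E'
from h import *
im=arm.get_image('side')[:,:,::-1]
o=arm.observe();p=o['position'];print(p,o['force'],[ (z,proj('side',[p[0],p[1],z]).round(1).tolist()) for z in (0,.01,.02)])
cv2.imwrite('pics/p10.png',cv2.resize(im[200:290,230:350],None,fx=6,fy=6))
t=arm.get_image('top')[:,:,::-1]
cv2.imwrite('pics/p10t.png',cv2.resize(t[90:290,200:440],None,fx=3.3,fy=3))
E
```

```text
clock: 7.95
position: [0.4506, -0.0032, -0.0048]
ee_rot: [2.289, 2.152, 0.0]
force: [0.4, 0.4, 0.4]
width: 0.004
[ 0.45044919 -0.00322538 -0.00496453] [-0.26872717  1.05203097 -0.79526931] [(0, [290.8, 264.1]), (0.01, [290.6, 260.3]), (0.02, [290.4, 256.5])]
```

View pics/p10.png

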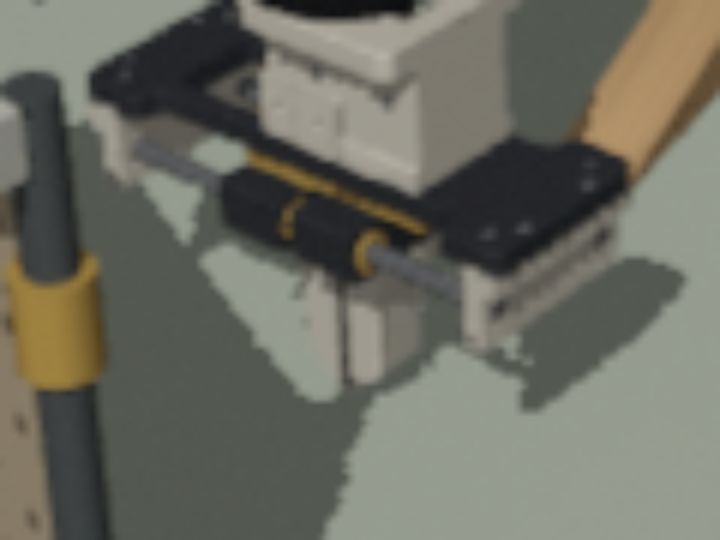

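View pics/p10t.png

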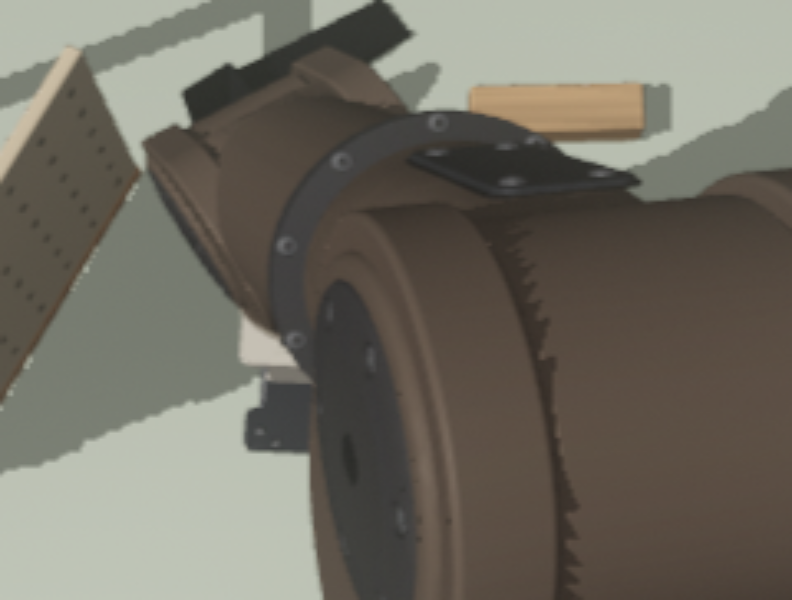

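```bash
python3 -m creep '[[[0,0,-0.1,0,0,0,-1],[0,0,-0.2,0,0,0,-1]]]';python3 -m creep '[[[0,0,-0.1,0,0,0,-1],[0,0,-0.2,0,0,0,-1]]]';python3 - <<'E'
from h import *
p=arm.observe()['position']
for z in (0,.004,.008): print(z,proj('side',[p[0],p[1]+.0095,z]),proj('side',[p[0],p[1],z]))
E
```

```text
clock: 8.25
position: [0.4506, -0.0032, -0.0068]
ee_rot: [2.289, 2.152, 0.0]
force: [-0.3, -0.7, -0.6]
width: 0.004
clock: 8.45
position: [0.4505, -0.0032, -0.0088]
ee_rot: [2.289, 2.152, 0.0]
force: [-0.5, 0.3, -1.0]
width: 0.011
0 [288.0275406 266.2242876] [290.74561995 264.08800641]
0.004 [287.94067825 264.71636848] [290.66427851 262.58433329]
0.008 [287.8534909  263.20280738] [290.58263439 261.07506479]
```

```bash
python3 -m creep '[[[0,0,-0.1,0,0,0,-1],[0,0,-0.2,0,0,0,-1]]]';python3 -m creep '[[[0,0,-0.1,0,0,0,-1],[0,0,-0.15,0,0,0,-1]]]'
```

```text
clock: 8.65
position: [0.4506, -0.0032, -0.0104]
ee_rot: [2.289, 2.151, -0.0]
force: [-6.3, -0.8, 30.1]
width: 0.006
clock: 8.85
position: [0.4506, -0.0032, -0.0105]
ee_rot: [2.287, 2.151, -0.0]
force: [-11.4, -0.3, 48.3]
width: 0.003
```

Contact shows the fingertips are 10 mm above the reported z, where the brief says 17 mm below. So the reported z reads 27 mm low, while horizontally it agrees with the camera. I'll correct for this and shut the panel.

```bash
python3 -m creep '[[[0,0,3,0,0,0,-1],[0,0,8,0,0,0,-1],[3,0,12,0,0,0,-1],[6,0,16,0,0,0,-1],[9,0,19,0,0,0,-1]]]';python3 -m creep '[[[2.5,3,3,0,0,0,-1],[2.5,6,3,0,0,0,-1],[2.5,8.5,3,0,0,0,-1],[2.5,10.5,3,0,0,0,-1],[2.5,12.5,3,0,0,0,-1]]]'
```

```text
clock: 9.35
position: [0.542, -0.0033, 0.1809]
ee_rot: [2.288, 2.15, 0.003]
force: [0.8, -0.2, -0.7]
width: 0.001
clock: 9.85
position: [0.5653, 0.1227, 0.2075]
ee_rot: [2.289, 2.152, -0.001]
force: [0.3, 0.4, 0.6]
width: 0.005
```

```bash
python3 -m creep '[[[0,1.5,0,0,0,0,-1],[0,3,0,0,0,0,-1],[0,4.5,0,0,0,0,-1],[0,5.5,0,0,0,0,-1],[0,6.5,0,0,0,0,-1]]]'
python3 - <<'E'
from h import *
cv2.imwrite('pics/p11.png',arm.get_image('side')[130:330,90:330,::-1].repeat(3,0).repeat(3,1))
E
```

```text
clock: 10.35
position: [0.5656, 0.1873, 0.2077]
ee_rot: [2.289, 2.151, -0.0]
force: [0.1, -0.6, 0.4]
width: 0.001
```

View pics/p11.png

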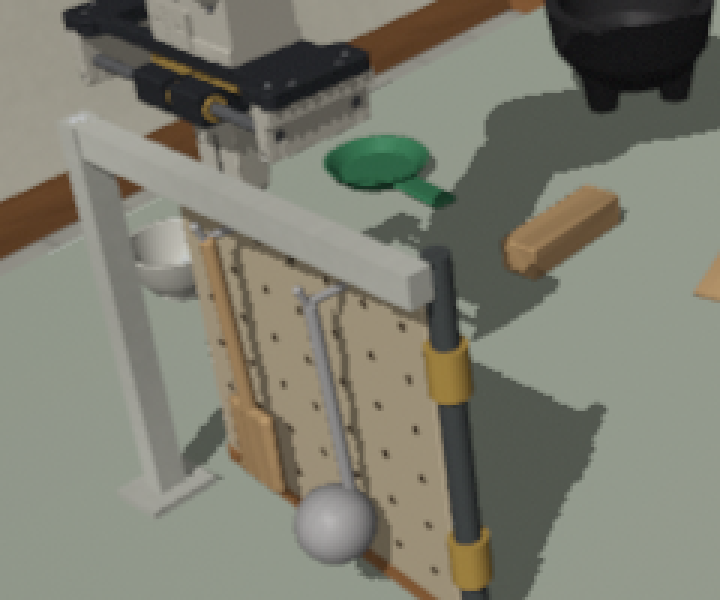

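The panel is now swinging shut: it nearly fills the frame behind the rail at (110–180, 200–330). I'll press the last bit slowly.

```bash
python3 -m creep '[[[0,0.5,0,0,0,0,-1],[0,1,0,0,0,0,-1],[0,1.5,0,0,0,0,-1],[0,1.9,0,0,0,0,-1],[0,1.9,0,0,0,0,-1]]]'; python3 -m creep '[[[0,0.2,0,0,0,0,-1],[0,0.4,0,0,0,0,-1]]]'
```

```text
clock: 10.9
position: [0.5654, 0.2065, 0.2078]
ee_rot: [-2.288, -2.152, -0.0]
force: [-0.4, -0.6, 0.7]
width: 0.005
clock: 11.1
position: [0.5656, 0.2095, 0.2077]
ee_rot: [2.289, 2.151, -0.0]
force: [-0.6, 0.8, -0.2]
width: 0.003
```

```bash
python3 -m creep '[[[0,0.2,0,0,0,0,-1],[0,0.3,0,0,0,0,-1]]]'; python3 -m creep '[[[0,0.1,0,0,0,0,-1],[0,0.2,0,0,0,0,-1]]]'
```

```text
clock: 11.3
position: [0.5658, 0.2109, 0.2076]
ee_rot: [2.289, 2.149, -0.003]
force: [-0.4, -6.8, 3.7]
width: 0.004
clock: 11.5
position: [0.5659, 0.2113, 0.2075]
ee_rot: [2.289, 2.147, -0.006]
force: [-1.0, -10.8, 4.7]
width: 0.006
```

```bash
python3 -m creep '[[[0,-2,0,0,0,0,-1],[-0.5,-6,0,0,0,0,-1],[-1,-11,0,0,0,3,-1],[-2,-16,0,0,0,6,0],[-4,-21,0,0,0,9,0.5]]]';python3 -m creep '[[[-1,-5,0,0,0,2.4,0.5],[-2,-10,0,0,0,2.4,0.5],[-3,-15,0,0,0,2.4,0.5],[-4,-20,0,0,0,2.4,0.5],[-4.6,-25,0,0,0,2.4,0.5]]]';python3 -m creep '[[[0,-3,-2,0,0,0,0.5],[0,-5,-5,0,0,0,0.5],[0,-5,-8,0,0,0,0.5],[0,-5,-11,0,0,0,0.5],[0,-5,-11,0,0,0,0.5]]]'
python3 - <<'E'
from h import *
from scipy.spatial.transform import Rotation as R
o=arm.observe();p=o['position'];y=R.from_rotvec(o['ee_rot']).as_matrix()
print(p,y.round(3).tolist(),o['width'])
cv2.imwrite('pics/p12.png',cv2.resize(arm.get_image('side')[80:260,260:460,::-1],None,fx=3.3,fy=3.3))
cv2.imwrite('pics/p12t.png',arm.get_image('top')[:,:,::-1])
E
```

```text
clock: 12.0
position: [0.5276, 0.0074, 0.2077]
ee_rot: [2.111, 2.326, 0.001]
force: [0.9, -1.2, 0.2]
width: 0.133
clock: 12.5
position: [0.4811, -0.2381, 0.2081]
ee_rot: [2.064, 2.368, 0.0]
force: [1.7, 0.3, 0.0]
width: 0.562
clock: 13.0
position: [0.4794, -0.2853, 0.0943]
ee_rot: [-2.06, -2.363, 0.002]
force: [-0.4, -0.6, 0.2]
width: 0.752
[ 0.47941452 -0.28526716  0.09429525] [[-0.136, 0.991, -0.006], [0.991, 0.136, 0.003], [0.004, -0.005, -1.0]] 0.7516983064119697
```

View pics/p12.png

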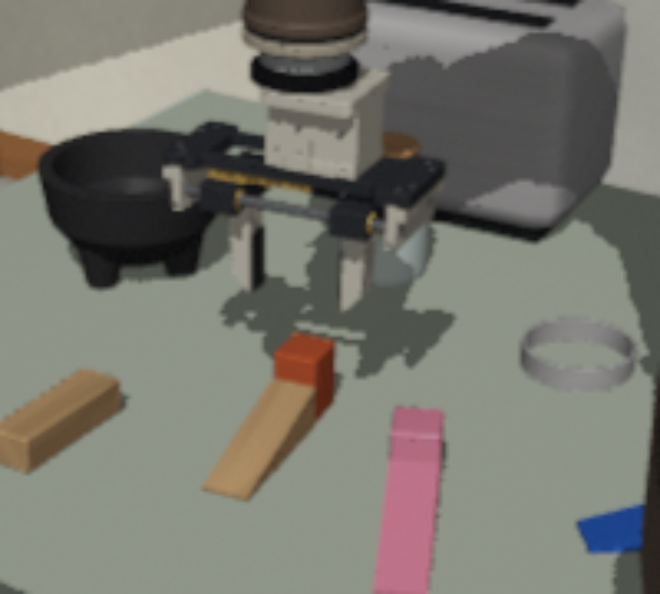

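View pics/p12t.png

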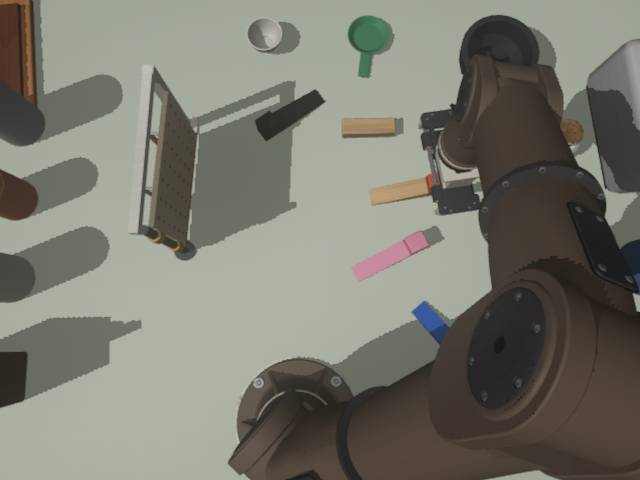

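The panel is shut flat against the frame in the top view (bottom edge line (165,95)–(185,245)). The jaws straddle the red block at side (305,345). Now descending.

```bash
python3 -m creep '[[[0,-1.2,-2,0,0,0,0.5],[0,-1.2,-4,0,0,0,0.5],[0,-1.2,-6,0,0,0,0.5],[0,-1.2,-8,0,0,0,0.5],[0,-1.2,-8.8,0,0,0,0.5]]]'
python3 - <<'E'
from h import *
cv2.imwrite('pics/p13.png',cv2.resize(arm.get_image('side')[120:260,280:420,::-1],None,fx=4,fy=4))
cv2.imwrite('pics/p13t.png',cv2.resize(arm.get_image('top')[90:240,350:500,::-1],None,fx=4,fy=4))
o=arm.observe();print(o['position'],o['force'])
E
```

```text
clock: 13.6
position: [0.4825, -0.2984, 0.0102]
ee_rot: [2.063, 2.368, 0.0]
force: [-0.5, 0.4, 0.2]
width: 0.749
[ 0.48240914 -0.29822627  0.01031181] [0.39639512 0.88044682 0.15891732]
```

View pics/p13.png

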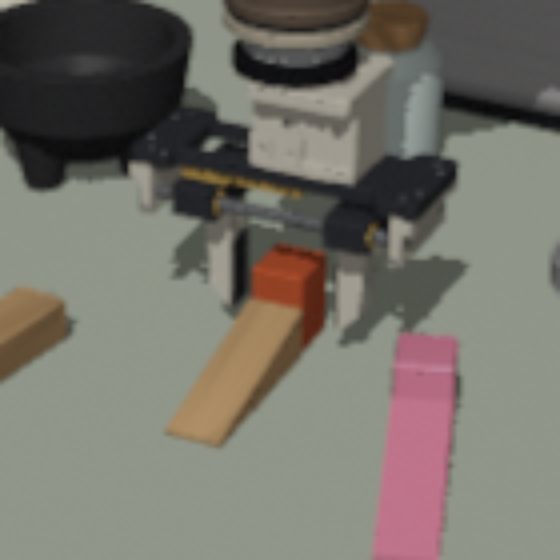

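View pics/p13t.png

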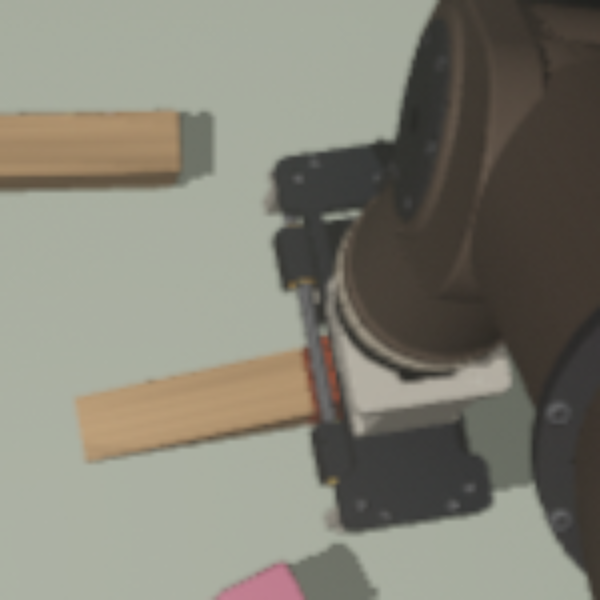

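The jaws straddle the red block with the wedge lined up across them. Closing.

```bash
python3 -m creep '[[[-0.2,0,-0.4,0,0,0,0.5],[-0.2,0,-0.4,0,0,0,-0.3],[-0.2,0,-0.4,0,0,0,-0.6],[-0.2,0,-0.4,0,0,0,-1],[-0.2,0,-0.4,0,0,0,-1]]]' 50;python3 -m creep '[[[0,0,0,0,0,0,-1],[0,0,0,0,0,0,-1]]]'
```

```text
clock: 14.2
position: [0.4802, -0.2984, 0.0061]
ee_rot: [2.064, 2.368, 0.0]
force: [0.8, 0.4, 0.7]
width: 0.453
clock: 14.4
position: [0.4803, -0.2983, 0.0061]
ee_rot: [2.063, 2.368, 0.0]
force: [0.9, -0.7, 2.9]
width: 0.395
```

```bash
python3 -m creep '[[[0,0,0.5,0,0,0,-1],[0,0,1,0,0,0,-1],[0,0,1.5,0,0,0,-1],[0,0,2,0,0,0,-1],[0,0,2,0,0,0,-1]]]'
python3 - <<'E'
from h import *
t=cv2.imread('pics/p12t.png')
cv2.imwrite('pics/p14.png',cv2.resize(t[80:265,125:215],None,fx=3.2*1.5,fy=3.2,interpolation=cv2.INTER_CUBIC))
cv2.imwrite('pics/p15.png',cv2.resize(arm.get_image('side')[120:260,280:420,::-1],None,fx=4,fy=4))
E
```

```text
clock: 14.9
position: [0.4804, -0.2985, 0.0266]
ee_rot: [2.063, 2.367, 0.0]
force: [1.0, -0.8, -2.4]
width: 0.393
```

View pics/p14.png

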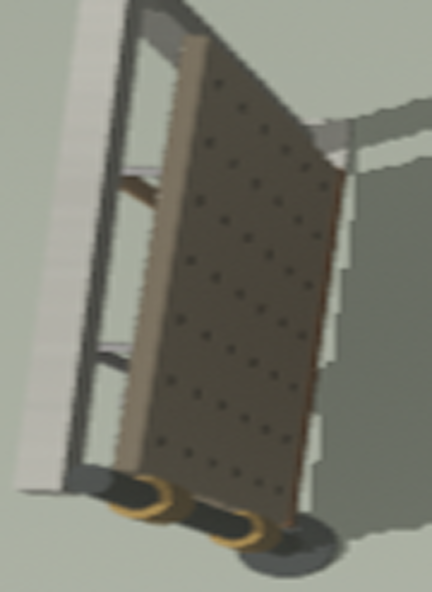

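View pics/p15.png

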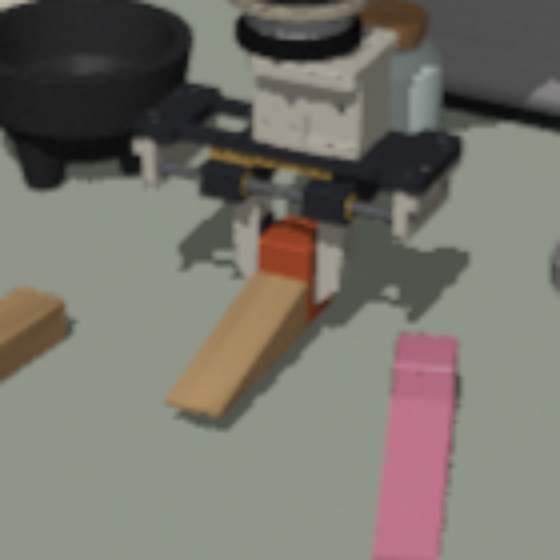

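Run:
```python
from h import *
c=lambda x,y:(125+x/4.8,80+y/3.2)
def w(x,y,z): return onz('top',c(x,y),z)[:2]
fb=w(343,172,.014);hb=w(290,522,.014);ft=w(208,38,.24);ht=w(144,470,.24);bt=w(183,40,.24)
print('front bottom free/hinge',fb,hb,np.degrees(np.arctan2(fb[1]-hb[1],fb[0]-hb[0])))
print('front top',ft,ht,np.degrees(np.arctan2(ft[1]-ht[1],ft[0]-ht[0])),'back top',bt)
# rail front edge
a=w(130,10,.275);b=w(68,480,.275);print('rail front top',a,b,np.degrees(np.arctan2(a[1]-b[1],a[0]-b[0])))
```

```text
front bottom free/hinge [0.60755849 0.21349756] [0.36659994 0.2329834 ] -4.62333557564323
front top [0.60404358 0.2123653 ] [0.36333423 0.22907114] -3.9701072613016715 back top [0.60302436 0.22147423]
rail front top [0.60446531 0.23016016] [0.35257369 0.24382152] -3.104400226876148
```

Run:
```python
from h import *
t=arm.get_image('top')[:,:,::-1].copy();s=arm.get_image('side')[:,:,::-1].copy()
cv2.imwrite('pics/s16.png',s);cv2.imwrite('pics/t16.png',t)
a=cv2.resize(t[60:160,130:240],None,fx=3.6,fy=3.6,interpolation=cv2.INTER_CUBIC)
b=cv2.resize(s[155:320,105:215],None,fx=3.6,fy=3.6,interpolation=cv2.INTER_CUBIC)
H=np.array([.3535,.2373])
for d,col in((3.1,(0,0,255)),(4.3,(255,0,0))):
    r=np.radians(d);xd=np.array([np.sin(r),np.cos(r)]);yd=np.array([-np.cos(r),np.sin(r)])
    O=H-.005*xd-.135*yd
    for x,y,z in((0,-.115,.24),(.01,-.115,.24),(0,-.115,.014),(.01,-.115,.014)):
        p=np.r_[O+x*xd+y*yd,z]
        u=proj('top',p);cv2.circle(a,tuple(int(v) for v in ((u-[130,60])*3.6)),2,col,-1)
        u=proj('side',p);cv2.circle(b,tuple(int(v) for v in ((u-[105,155])*3.6)),2,col,-1)
c=np.zeros((600,800,3),np.uint8);c[:a.shape[0],:a.shape[1]]=a;c[:b.shape[0],400:400+b.shape[1]]=b[:600];cv2.imwrite('pics/p16.png',c)
```

```text
(no output)
```

View pics/p16.png

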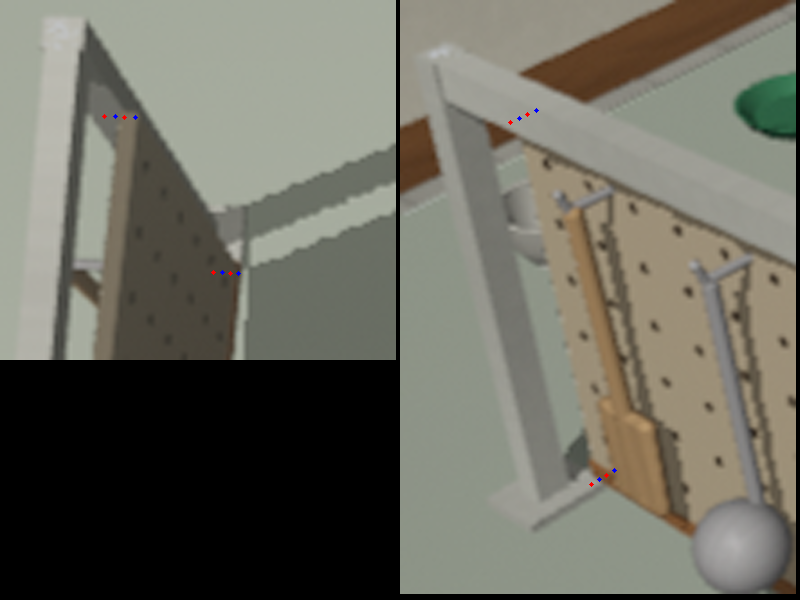

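The top view fits the panel about 1° short of shut, so it may have sprung back slightly when I let go. I'll set the wedge down on its line in front of the panel, press again and back off slowly.

```bash
python3 -m creep '[[[0,2,0,0,0,-1,-1],[0,5,0,0,0,-2,-1],[0,9,0,0,0,-3.5,-1],[0,13,0,0,0,-5,-1],[0,17,0,0,0,-6.5,-1]]]';python3 -m creep '[[[-0.1,4,0,0,0,-1.5,-1],[-0.2,8,0,0,0,-3,-1],[-0.3,12,0,0,0,-4.2,-1],[-0.4,15,0,0,0,-4.8,-1],[-0.4,16.3,0,0,0,-4.8,-1]]]';python3 -m creep '[[[0,0,-0.5,0,0,0,-1],[0,0,-1,0,0,0,-1],[0,0,-1.5,0,0,0,-1],[0,0,-1.9,0,0,0,-1],[0,0,-2,0,0,0,-1]]]'
```

```text
clock: 15.55
position: [0.4797, -0.1268, 0.0256]
ee_rot: [-2.197, -2.246, -0.0]
force: [0.7, 0.6, -1.6]
width: 0.388
clock: 16.05
position: [0.4757, 0.0384, 0.0258]
ee_rot: [-2.282, -2.158, -0.002]
force: [0.2, -0.0, -0.3]
width: 0.389
clock: 16.55
position: [0.4757, 0.033, 0.0059]
ee_rot: [2.29, 2.15, -0.002]
force: [-7.3, -3.0, 27.2]
width: 0.389
```

```bash
python3 -m creep '[[[0,0,0.15,0,0,0,-1],[0,0,0.15,0,0,0,0],[0,0,0.15,0,0,0,0.3],[0,0,0.15,0,0,0,0.3],[0,0,2,0,0,0,0.3]]]';python3 -m creep '[[[0,0,4,0,0,0,0.3],[0,0,8.5,0,0,0,0],[2,3,13,0,0,0,-1],[5,6,17,0,0,0,-1],[8.7,9,18.2,0,0,0,-1]]]';python3 -m creep '[[[0,2.5,0,0,0,0,-1],[0,4.5,0,0,0,0,-1],[0,6.0,0,0,0,0,-1],[0,7.0,0,0,0,0,-1],[0,7.6,0,0,0,0,-1]]]'
```

```text
clock: 17.05
position: [0.4745, 0.0344, 0.0243]
ee_rot: [-2.286, -2.152, 0.004]
force: [0.2, 0.2, -0.3]
width: 0.638
clock: 17.55
position: [0.5547, 0.1172, 0.2067]
ee_rot: [2.287, 2.15, 0.005]
force: [0.6, 0.0, 0.5]
width: 0.354
clock: 18.05
position: [0.5533, 0.1932, 0.2027]
ee_rot: [-2.287, -2.154, 0.001]
force: [0.2, 0.4, -0.7]
width: 0.004
```

```bash
python3 -m creep '[[[1,0.4,0.5,0,0,0,-1],[1,0.8,0.5,0,0,0,-1],[1,1.1,0.5,0,0,0,-1],[1,1.2,0.5,0,0,0,-1]]]';python3 -m creep '[[[0,0.2,0,0,0,0,-1],[0,0.3,0,0,0,0,-1]]]';python3 -m creep '[[[0,0.2,0,0,0,0,-1],[0,0.3,0,0,0,0,-1]]]'
```

```text
clock: 18.45
position: [0.5631, 0.2048, 0.2076]
ee_rot: [-2.287, -2.154, 0.001]
force: [-0.8, -0.3, 0.7]
width: 0.005
clock: 18.65
position: [0.5633, 0.2077, 0.2078]
ee_rot: [2.287, 2.154, -0.0]
force: [-0.7, 0.5, -1.0]
width: 0.005
clock: 18.85
position: [0.5635, 0.2106, 0.2079]
ee_rot: [2.287, 2.153, -0.0]
force: [0.0, -2.6, -0.3]
width: 0.0
```

Contact again at y = 0.2106, the same place as before. Pressing lightly, then backing off very slowly.

```bash
python3 -m creep '[[[0,0.1,0,0,0,0,-1],[0,0.15,0,0,0,0,-1],[0,0.15,0,0,0,0,-1]]]';python3 -m creep '[[[0,-0.1,0,0,0,0,-1],[0,-0.2,0,0,0,0,-1],[0,-0.3,0,0,0,0,-1],[0,-0.6,0,0,0,0,-1],[0,-1.2,0,0,0,0,-1]]]';python3 -m creep '[[[0,-2,0,0,0,0,-1],[0,-5,0,0,0,0,-1],[0,-9,0,0,0,0,-0.5],[-4,-13,0,0,0,0,0.3],[-8.5,-16.5,0,0,0,0,0.3]]]'
python3 - <<'E'
from h import *
t=arm.get_image('top')[:,:,::-1].copy();s=arm.get_image('side')[:,:,::-1].copy()
cv2.imwrite('pics/s17.png',s);cv2.imwrite('pics/t17.png',t)
b=cv2.resize(s[155:320,105:215],None,fx=3.6,fy=3.6,interpolation=cv2.INTER_CUBIC)
s0=cv2.imread('pics/s16.png');a=cv2.resize(s0[155:320,105:215],None,fx=3.6,fy=3.6,interpolation=cv2.INTER_CUBIC)
cv2.imwrite('pics/p17.png',np.hstack([a,b]))
o=arm.observe();print(o['position'],o['force'])
E
```

```text
clock: 19.15
position: [0.5636, 0.2108, 0.2078]
ee_rot: [2.287, 2.152, -0.003]
force: [-1.9, -6.0, 1.8]
width: 0.003
clock: 19.65
position: [0.5634, 0.2009, 0.208]
ee_rot: [-2.286, -2.155, -0.001]
force: [1.0, 0.1, 0.0]
width: 0.004
clock: 20.15
position: [0.4887, 0.0414, 0.2075]
ee_rot: [-2.29, -2.151, -0.0]
force: [-0.5, -0.9, -0.3]
width: 0.213
[0.48390248 0.03825388 0.2070231 ] [-0.40582038  0.18657123  0.0888811 ]
```

View pics/p17.png

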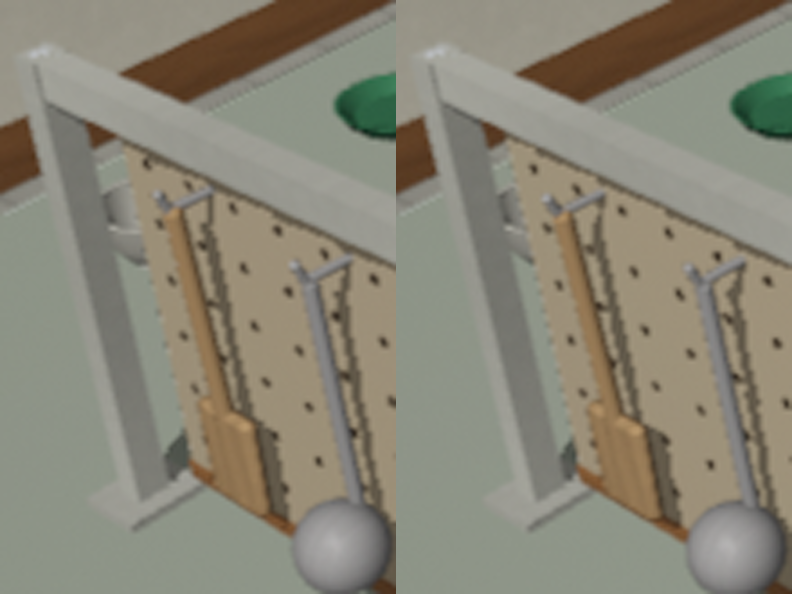

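View pics/t17.png

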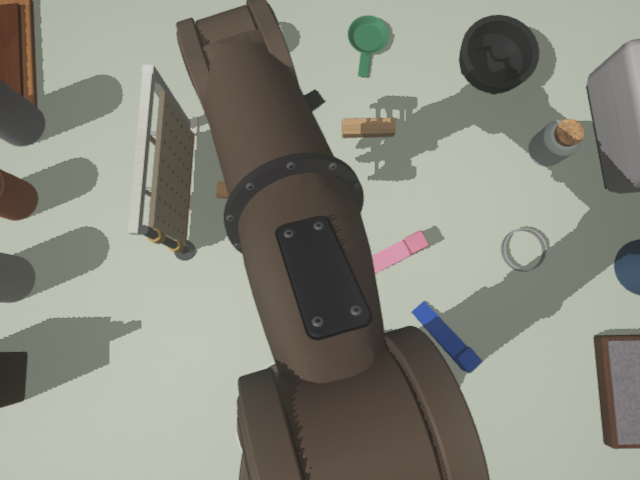

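View pics/s17.png

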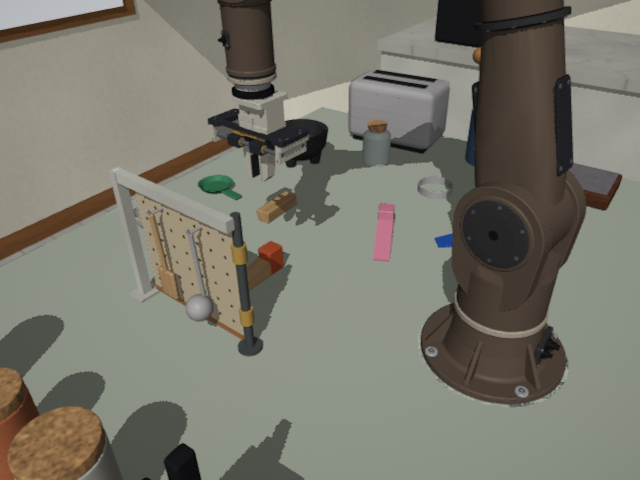

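The panel has moved the last millimetres and now lies parallel in the frame (side: free edge at (135,200)). The wedge sits in front with its red block at side (271,252). Checking alignment numbers, then re-gripping.

```bash
python3 -m creep '[[[0,0,-3,0,0,0,0.3],[0,0,-3,0,0,0,0.3]]]'
python3 - <<'E'
from h import *
t=cv2.imread('pics/t17.png')
cv2.imwrite('pics/p18.png',cv2.resize(t[80:265,135:235],None,fx=4.8,fy=3.2,interpolation=cv2.INTER_CUBIC))
o=arm.observe();print(o['position'])
E
```

```text
clock: 20.45
position: [0.4873, 0.0428, 0.1759]
ee_rot: [-2.286, -2.152, 0.005]
force: [-0.5, -0.8, -0.4]
width: 0.478
[0.48732995 0.04276533 0.17588141]
```

View pics/p18.png

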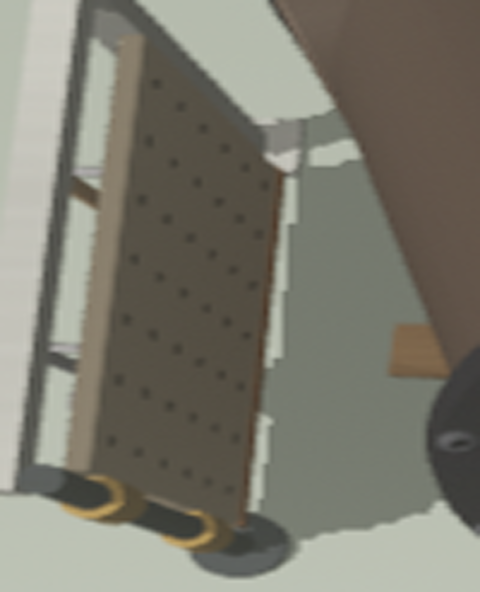

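Run:
```python
from h import *
c=lambda x,y:(135+x/4.8,80+y/3.2)
def w(x,y,z): return onz('top',c(x,y),z)[:2]
fb=w(284,172,.014);hb=w(242,522,.014);ft=w(145,37,.24);ht=w(92,470,.24)
ang=lambda a,b:np.degrees(np.arctan2(a[1]-b[1],a[0]-b[0]))
print(fb,hb,ang(fb,hb),ft,ht,ang(ft,ht))
l,r=w(393,323,.004),w(388,376,.004);print('tip',l,r,(l+r)/2,'axis',ang(l,r))
for d in(2.8,3.4):
    q=np.radians(d);xd=np.array([np.sin(q),np.cos(q)]);yd=np.array([-np.cos(q),np.sin(q)]);O=np.array([.3535,.2373])-.005*xd-.135*yd
    print(d,O,'s=-.1:',O-.1*xd,'s=-.078',O-.078*xd)
```

```text
[0.60764099 0.21849376] [0.36659994 0.2329834 ] -3.440066486626613 [0.60471033 0.21786301] [0.36336012 0.23047502] -2.991329922124261
tip [0.50335005 0.1697884 ] [0.46652073 0.17167259] [0.48493539 0.1707305 ] axis -2.9286893781059042
2.8 [0.48809458 0.22571125] s=-.1: [0.4832096  0.12583064] s=-.078 [0.4842843  0.14780437]
3.4 [0.48796584 0.22430244] s=-.1: [0.48203521 0.12447846] s=-.078 [0.48333995 0.14643973]
```

```bash
python3 -m creep '[[[0,0,-1,0,0,0,0.3],[0,0,-3,0,0,0,0.3],[0,0,-4,0,0,0,0.3],[0,0,-4,0,0,0,0.3]]]'
```

```text
clock: 20.85
position: [0.4885, 0.0439, 0.1369]
ee_rot: [-2.285, -2.153, 0.003]
force: [-0.5, -0.3, -0.2]
width: 0.653
```

```bash
python3 -m creep '[[[-1.2,-1.1,-1,0,0,0,0.3],[-1.2,-1.1,-5,0,0,0,0.3],[-1.2,-1.1,-9,0,0,0,0.3],[-1.2,-1.1,-12,0,0,0,0.3],[-1.2,-1.1,-12.9,0,0,0,0.3]]]'
python3 - <<'E'
from h import *
cv2.imwrite('pics/p19.png',cv2.resize(arm.get_image('side')[180:340,180:340,::-1],None,fx=3.6,fy=3.6))
print(arm.observe()['position'])
E
```

```text
clock: 21.35
position: [0.4761, 0.0326, 0.0071]
ee_rot: [-2.285, -2.153, 0.004]
force: [0.0, -0.1, -0.4]
width: 0.651
[0.47620992 0.03275529 0.00722351]
```

View pics/p19.png

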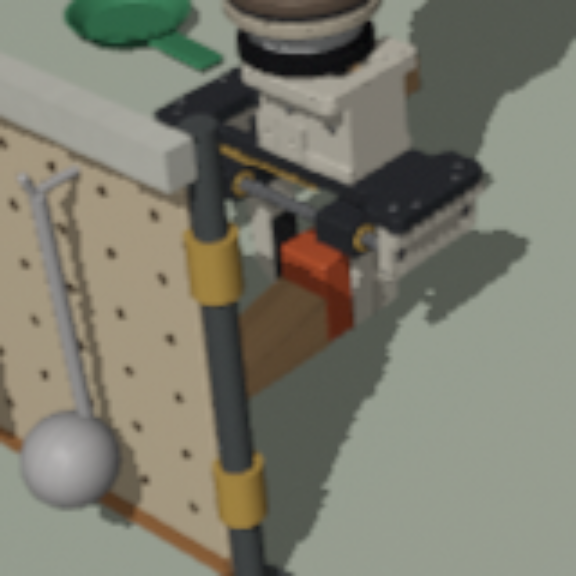

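```bash
python3 -m creep '[[[0,0,0,0,0,0,-0.2],[0,0,0,0,0,0,-1],[0,0,0,0,0,0,-1],[0,0,0,0,0,0,-1],[0,0,0,0,0,0,-1]]]' 60;python3 -m creep '[[[0.1,2,0.05,0,0,0,-1],[0.2,4,0.05,0,0,0,-1],[0.35,6,0.05,0,0,0,-1],[0.45,7.5,0.05,0,0,0,-1],[0.5,8.5,0.05,0,0,0,-1]]]'
```

```text
clock: 21.9
position: [0.478, 0.0327, 0.0101]
ee_rot: [2.286, 2.153, 0.002]
force: [-1.1, -0.5, 8.8]
width: 0.392
clock: 22.4
position: [0.4826, 0.1186, 0.0101]
ee_rot: [2.286, 2.154, 0.001]
force: [0.6, -5.2, 7.5]
width: 0.387
```

```bash
python3 -m creep '[[[0.02,0.4,0,0,0,0,-1],[0.05,0.8,0,0,0,0,-1]]]';python3 -m creep '[[[0.02,0.3,0,0,0,0,-1],[0.04,0.6,0,0,0,0,-1]]]'; python3 -m creep '[[[0.02,0.2,0,0,0,0,-1],[0.04,0.4,0,0,0,0,-1]]]'
```

```text
clock: 22.6
position: [0.4831, 0.1243, 0.0101]
ee_rot: [2.287, 2.151, -0.001]
force: [-0.8, -5.3, 10.3]
width: 0.389
clock: 22.8
position: [0.4835, 0.1279, 0.0101]
ee_rot: [2.288, 2.148, -0.005]
force: [-1.2, -16.6, 16.5]
width: 0.389
clock: 23.0
position: [0.4837, 0.1307, 0.0101]
ee_rot: [2.289, 2.146, -0.006]
force: [-2.3, -16.4, 15.1]
width: 0.389
```

```bash
python3 -m creep '[[[0.02,0.3,0,0,0,0,-1],[0.04,0.6,0,0,0,0,-1],[0.05,0.9,0,0,0,0,-1]]]';python3 -m creep '[[[0.02,0.2,0,0,0,0,-1],[0.04,0.4,0,0,0,0,-1],[0.04,0.5,0,0,0,0,-1]]]'
python3 - <<'E'
from h import *
s=arm.get_image('side')[:,:,::-1];cv2.imwrite('pics/s20.png',s)
cv2.imwrite('pics/p20.png',cv2.resize(s[160:360,100:320],None,fx=3,fy=3))
o=arm.observe();print(o['position'],o['force'])
E
```

```text
clock: 23.3
position: [0.4846, 0.1398, 0.0101]
ee_rot: [2.289, 2.146, -0.005]
force: [-0.5, -15.1, 14.2]
width: 0.39
clock: 23.6
position: [0.4849, 0.1449, 0.0101]
ee_rot: [2.289, 2.146, -0.005]
force: [-1.7, -14.9, 14.7]
width: 0.391
[0.48496985 0.14503562 0.01012838] [ -0.83244321 -14.36969011  14.32734465]
```

View pics/p20.png

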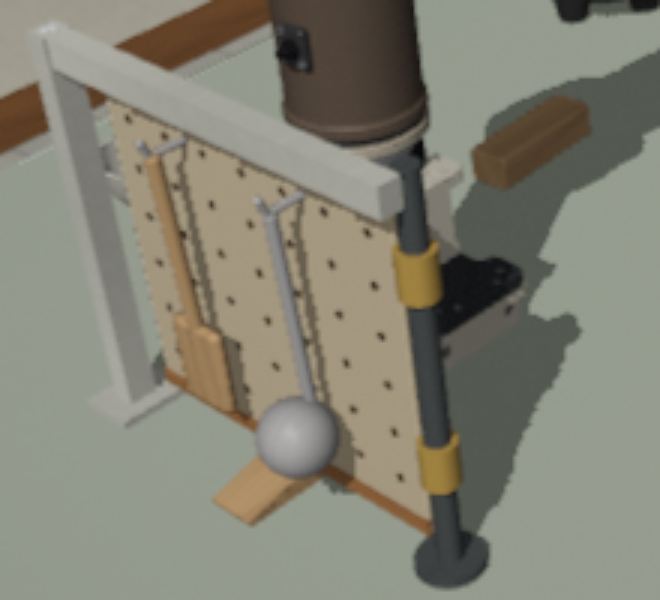

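```bash
python3 -m creep '[[[0.01,0.15,0,0,0,0,-1],[0.02,0.25,0,0,0,0,-1],[0.02,0.25,0,0,0,0,-1]]]';python3 -m creep '[[[0,0,0,0,0,0,-0.1],[0,0,0,0,0,0,0],[0,0,0,0,0,0,0.1],[0,0,0,0,0,0,0.1]]]'
```

```text
clock: 23.95
position: [0.4852, 0.1474, 0.0101]
ee_rot: [2.289, 2.146, -0.005]
force: [-1.6, -14.3, 14.5]
width: 0.39
clock: 24.35
position: [0.4844, 0.1526, 0.0094]
ee_rot: [-2.286, -2.154, -0.0]
force: [-0.1, 0.2, 0.4]
width: 0.542
```

Force is back to zero after release. Rising straight up, then looking.

```bash
python3 -m creep '[[[0,-0.3,1,0,0,0,0.1],[0,-0.3,3,0,0,0,0.1],[0,-0.3,6,0,0,0,0.1],[0,-2,9,0,0,0,0.1],[0,-6,12,0,0,0,0.1]]]';python3 -m creep '[[[-1,-5,2,0,0,0,0.1],[-2,-10,4,0,0,-3,0.1],[-3,-15,6,0,0,-6,0.1],[-4,-20,8,0,0,-10,0.1],[-5,-25,9,0,0,-15,0.1]]]'; python3 -m creep '[[[0,-5,0,0,0,-5,0.1],[0,-10,0,0,0,-10,0.1],[0,-15,0,0,0,-10,0.1],[0,-15,0,0,0,-10,0.1]]]';python3 - <<'E'
from h import *
s=arm.get_image('side')[:,:,::-1];t=arm.get_image('top')[:,:,::-1];cv2.imwrite('pics/s21.png',s);cv2.imwrite('pics/t21.png',t)
cv2.imwrite('pics/p21.png',cv2.resize(s[160:360,100:320],None,fx=3,fy=3))
cv2.imwrite('pics/p21t.png',cv2.resize(t[50:270,120:300],None,fx=2.7,fy=2.7,interpolation=cv2.INTER_CUBIC))
E
```

```text
clock: 24.85
position: [0.4845, 0.0951, 0.1314]
ee_rot: [-2.28, -2.16, -0.004]
force: [2.3, 0.1, 0.1]
width: 0.551
clock: 25.35
position: [0.4381, -0.1394, 0.2166]
ee_rot: [2.549, 1.833, 0.003]
force: [1.6, -0.6, -0.1]
width: 0.549
clock: 25.75
position: [0.4366, -0.2954, 0.2149]
ee_rot: [2.704, 1.594, -0.003]
force: [-0.3, 0.6, 0.3]
width: 0.546
```

View pics/p21.png

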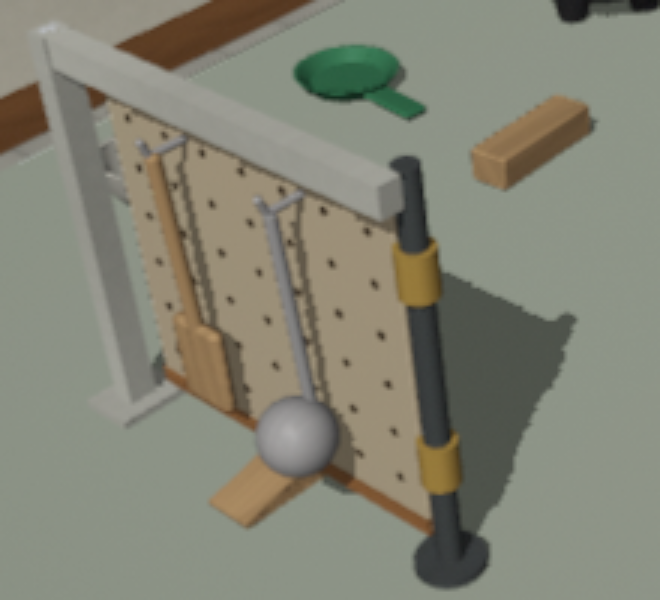

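View pics/p21t.png

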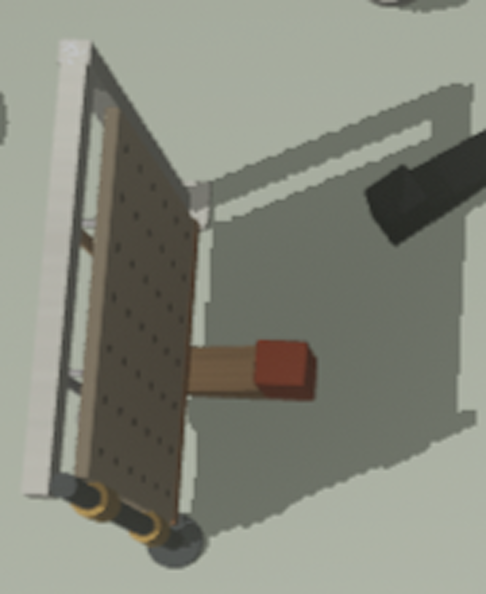

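Run:
```python
from h import *
c=lambda x,y:(120+x/2.7,50+y/2.7)
cs=[c(258,341),c(306,341),c(309,386),c(254,386)]
b=np.mean([onz('top',u,.056)[:2] for u in cs],0)
q=np.radians(3.2);xd=np.array([np.sin(q),np.cos(q)]);yd=np.array([-np.cos(q),np.sin(q)]);O=np.array([.488,.2247])
print('block',b,'s,y=',(b-O)@xd,(b-O)@yd)
cs=lambda x,y:(100+x/3,160+y/3)
tp=np.mean([onz('side',cs(212,502),.004)[:2],onz('side',cs(249,524),.004)[:2]],0);print('tip',tp,(tp-O)@xd,(tp-O)@yd)
g=lambda f:cv2.cvtColor(cv2.imread(f),cv2.COLOR_BGR2GRAY).astype(np.float32)
A,B=g('pics/s17.png'),g('pics/s21.png')
for (y0,y1,x0,x1) in((235,300,205,236),(210,270,145,185)):
    w=cv2.createHanningWindow((x1-x0,y1-y0),cv2.CV_32F);print('shift px',cv2.phaseCorrelate(A[y0:y1,x0:x1],B[y0:y1,x0:x1],w)[0])
for y in(0.05,-.08):
    p=np.r_[O+.01*xd+y*yd,.1];print(proj('side',p),proj('side',p+[0,0,.005])-proj('side',p))
w=cv2.createHanningWindow((40,40),cv2.CV_32F);print('static',cv2.phaseCorrelate(A[250:290,120:160],B[250:290,120:160],w)[0])
```

```text
block [0.48159486 0.14448652] s,y= -0.08044595332801092 0.0019175118980075635
tip [0.49088768 0.28489138] 0.060258726794533604 0.0004767980460199492
shift px (-0.28014155835491295, -2.21526738554509)
shift px (-0.1956624985653015, -1.734380613962422)
[209.16376706 286.4254948 ] [-0.35917859 -2.25549019]
[162.15926407 260.36655277] [-0.46192439 -2.17958735]
static (-0.008632308197174865, 0.002291395548603248)
```

```bash
python3 -c "
from cell import arm
print(arm.sign_off())"
```

```text
the job is handed in; nothing more can be done
None
```

The panel is shut and wedged. I pushed the red-block wedge thin end first under its middle, let go, moved the arm clear and handed the job in at about 26 s.

**Last checks, after release:**
- **Wedge position:** the red block's centre is at about sill x = -80 mm, 2 mm off the middle.
- **Wedge lying flat:** the thin end shows about 60 mm past the panel's front, at ledge level. That matches the block's position, so the wedge is flat.
- **Panel lift:** the picture shift is 1.7 to 2.2 px, which means it is raised about 4 to 5 mm.
- **Panel shut:** it lies along the frame, and nothing shows it has moved since the wedge went in.

**What disagreed or went wrong:**
- **Tool height:** the reported height was about 27 mm lower than the true one. My first push passed over the panel without touching it. I found the offset by touching the ledge, which peaked at about 48 N on the fingertips, against the 40 N limit for the arm or gripper body and 120 N at the wrist. I corrected for it after that.
- **Panel springing back:** the first shutting left the panel about 1° open. I set the wedge down in front of it, pressed the panel shut again, backed off slowly and only then drove the wedge in.

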